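# Load the long locating pin into the angled drill fixture

## Robot

A 6-joint arm with a two-finger parallel gripper is mounted at the origin on the work surface. World frame = base frame: x ahead of the robot, y to its left, z up, the work surface at z = 0. Lengths are in m, angles in rad, forces in N, time in s.
With the tool pointing down it reaches from about 0.15 to 0.775 m from the base axis. Payload 6.1 kg.
Tool frame: the origin (TCP) lies midway between the tips of the shut fingers; the grasp point (between the pads) lies 19 mm behind it (robot.tcp_to_grasp is the distance from the TCP to the grasp point, in m); z points along the fingers, y is the line along which they close (so a half turn about z gives the same grasp; the last joint's range is limited). The gripper opens to 85 mm and grips with 20 to 120 N. Pads are 22 mm wide; open, the fingers measure 114 mm over their backs; the gripper's body (76 mm by 85 mm) begins 54 mm behind the grasp point. The pads swing forward as they close: fully open they stand 13 mm farther back than shut.
Start: joints at [-1.157, 0.126, -0.04, 1.405, 0, 1.571], TCP at [0.211, -0.481, 0.231] pointing down, gripper open.
Joint ranges: [-2.72, 2.72], [-0.95, 1.95], [-1.27, 1.35], [-1.78, 2.02], [-1.46, 1.47], [-3.14, 3.14]. Speed limits (rad/s): [2.39, 2.39, 3.01, 3.14, 3.14, 3.14].

## Interface

Orientations are given as a unit quaternion [x, y, z, w].
In Python, from bench import status, imaging, sign_off, robot gives the robot as it stands. The module is installed in compiled form; this text tells all that it offers.
- The arm moves only by the tool send_rows, never from a script. Its argument "plan" is a list of rows, each an object with "grip": the finger opening in mm, from 0 to 85.4; "translation": the shift along the tool's x, y, z in mm, a list of three; "roll": the turn about the tool's z in rad. In form: [{"grip": grip, "translation": [tx, ty, tz], "roll": roll}, ...]. A call has 1 to 20 rows; each row shifts and turns the commanded pose from where the row before left it, along the tool's axes as they then stand; what a row does not reach is not made up. A row lasts 1/12 s, in which the tool goes at most 41.7 mm and 7.16 degrees, less where a joint would pass 70% of its speed; a pose out of reach is approached as far as the arm can. A call is refused whole if a number of a shift passes 41.7 or a number of a turn 0.125, either way. A call with a gripper value outside its range is refused whole. The fingers move at their own pace and stop on an object; "squeeze" is the grip in N (left out, the last holds). Time passes only in rows, so rows that do not move let the fingers close. It gives the time, the measured TCP pose, the force, the opening and the grip force at its end, in the units of the state.
- status.state(): the state, without advancing time (a new reading comes with each control period).
- imaging.capture(name): name is "side" or "top"; returns a dict with "pixels" (384x512x3 uint8, blue, green, red), "depth" (384x512 float32, m along the optical axis (not along the pixel's ray), 0 where there is no reading), "intrinsics" (3x3 intrinsics, pixels), "k1" (the pictures are not rectified: a ray, as slopes to the right and down, at radius r is drawn at 1 + k1 r^2 times it, then the intrinsics apply), "R" (3x3) and "t" (3): a world point X has camera coordinates R X + t. Camera axes: x right, y down, z forward; pixel columns grow to the right and rows downward; lengths in m; the calibration is good to about 2 mm. A picture is of the moment at which its call begins.
- sign_off(): hands the job in; it is judged then, once.
The state is a dict: "clock": time; "qpos": joint angles; "joint_velocities": joint speeds; "effort": joint torques, N m; "tcp_pos": TCP position; "orientation": TCP orientation; "wrist_force": force on the tool from outside, world axes, zero at the start; "torque": the same for the moment, N m; "width": finger opening in m; "grasp_force": force on a finger pad.
Only numpy, scipy, OpenCV 4.12 (cv2) and the standard library are available. Lean on these libraries where they do the work, as an engineer would, in place of code of your own. Each camera call takes 0.05 s, during which the arm holds its last target. There are 200 camera calls.

## Task

Take the longer of the two headed steel pins from the wooden rest and push its shank about half-way into the slanting bore of the fixture block, then let go of it. Take a fresh hold further back, on the pin's head, and push it fully home so that the head sits against the block, then let go; leave the shorter pin on the rest and do not knock over or shove the other things on the bench.

Things in the scene. Friction and masses are not known exactly. Their poses are not given: they have to be found in the camera images.
- pin: The long steel pin, loose, 0.2 to 0.4 kg, 166 mm overall: round shank 14 mm in diameter, 130 mm long, tapering to 7 mm over the last 5 mm at the tip; then a plain cylindrical head 26 mm in diameter, 36 mm long. Origin on its axis half-way along, 83 mm from either end; x axis from tip to head. It starts level in a lane of the rest, axis 50 mm above the bench, tip roughly towards the robot.
- pin_tip (a point): Centre of the long pin's tip face, 83 mm from pin along -x; same axes.
- pin_head (a point): Centre of the long pin's head, on its axis, 65 mm from pin along +x; same axes. The head reaches 18 mm either way along the axis.
- pin_balance (a point): Balance point of the long pin, on the shank's axis 22 mm from pin along +x and 25 mm ahead of the head; same axes. Free of the rest's supports.
- short_pin: The short steel pin, loose, in the rest's other lane: same diameters and head as the long one, shank only 90 mm, 126 mm overall. Origin on its axis 83 mm from the head's end and 43 mm from the tip; x axis from tip to head. To be left where it is.
- rest: Fixed wooden pin rest, base plate 140 x 160 x 8 mm. Origin on the bench under its middle; two lanes along its x axis at y = +50 and -50 mm; either pin may be in either lane. Each lane has V supports 12 mm thick, 50 mm wide, up to 55 mm high, at x = -43 mm (shank) and +45 mm (head); between x = -36 and +38 mm the shank is free all round. Heads end at x = +63 mm.
- boss: Square steel block of the fixture, fixed, 54 x 54 x 150 mm, with a round blind bore 16 mm in diameter, 138 mm deep, along its middle. Origin at the centre of the bore's mouth in the flat end face, 110 mm above the bench. z axis: out of the bore along its axis, 25 degrees above level, roughly away from the robot; the pin goes in along -z. y axis level; -x axis leaves the block's upper face.
- bore_bottom (a point): Where the pin's tip comes to when fully home: on the bore's axis 130 mm below the mouth, with the head resting on the end face; axes of boss. A pin let go half-way in stays there by friction, drooping 2 to 3 mm at its head; pushing it takes a few newtons.
- fixture: Fixed base of the block, a plate 200 x 120 x 12 mm bolted down. Origin on the bench under the bore's mouth; x axis level, the way the mouth faces; the plate spans x = -175 to +25 mm.
- tap_holder_a: Bystander: black stepped tap holder standing upright, 42 mm across, 62 mm high; origin under its foot.
- tap_holder_b: Bystander: a second tap holder like the first.
- gauge_block: Bystander: steel block 70 x 35 x 30 mm; origin at the centre of its underside.
- spanner: Bystander: spanner lying flat on the bench; origin under its middle.
- oil: Bystander: clear bottle with a cap, 60 mm across, 150 mm high, at the bench's right; origin under its foot.
- cap_screw: Bystander: dark cap screw standing on its head, 18 mm across, 42 mm high, at the bench's left; origin under its foot.

How it is judged:
On the way, in this order (a step that is already met when the one before it is completed fails the run):
1. the long pin stands partway in the bore, 40 to 105 mm deep, and the fingers have let go of it (z of pin_tip in the frame of boss between -0.105 and -0.04 m and angle between the x axis of pin and the z axis of boss, either way round below 0.1 rad and distance between pin_tip and boss below 0.107 m and contact force between the fingers and pin below 0.1 N), for 0.2 s.
2. the fingers hold the pin again, further back at its head, while it is still less than 115 mm deep (contact force between the fingers and pin above 2 N and x of the grasp point in the frame of pin above 0.04 m and z of pin_tip in the frame of boss between -0.115 and -0.03 m), for 0.1 s.
At the end, for the whole second after the job is handed in: The long pin is in the fixture's bore with its head against the block (tip at least 127 mm deep, gap at most 3 mm), in line with the bore within 0.06 rad, at rest and released; the short pin still lies in its lane, moved less than 20 mm (z of pin_tip in the frame of boss below -0.127 m and angle between the x axis of pin and the z axis of boss, either way round below 0.06 rad and distance between pin_tip and boss below 0.134 m and linear speed of pin below 0.01 m/s and z of short_pin in the frame of rest above 0.04 m and distance of short_pin from where it was at the start of the episode below 0.02 m); the robot touches nothing.
It fails at once if a bystander is shoved by more than 30 mm or the short pin by more than 20 mm (distance of any of tap_holder_a, tap_holder_b, gauge_block, spanner, oil, cap_screw from where it was at the start of the episode above 0.03 m or distance of short_pin from where it was at the start of the episode above 0.02 m).
It fails at once if a standing bystander is knocked over (angle between any of tap_holder_a, tap_holder_b, oil, cap_screw's own z axis and vertical above 0.5 rad).
It also fails if it takes over 51 s, if anything falls off the work surface, if the arm or the gripper's body presses on something with over 40 N, if the wrist force passes 120 N, or if a joint passes its speed limit or range.

## Working session

There is one attempt and no reset: what is moved stays moved. The work goes in short steps, Python scripts to look and compute and a tool call to move; the robot and the scene stay as the last step left them, time stands still between calls to the robot, and variables do not carry over. Pictures are saved under pics/ and viewed, at most 11 in all, crops included, and the job is handed in when it is done.

Besides the shell and the picture viewer there is one more tool, called after "Call:" in YAML: its name, and indented under it one key for each argument. send_rows: Moves the arm, as the interface text tells. Its arguments: {"type":"object","properties":{"plan":{"type":"array","items":{"type":"object","properties":{"grip":{"type":"number"},"translation":{"type":"array","items":{"type":"number"}},"roll":{"type":"number"}}}},"squeeze":{"type":"number"}},"required":["plan"]}

```bash
mkdir -p pics; cat > h.py <<'E'
import numpy as np, cv2
from bench import status, imaging
def cloud(c):
    K=c["intrinsics"];h,w=c["depth"].shape
    u,v=np.meshgrid(np.arange(w),np.arange(h))
    p=np.stack([(u-K[0,2])/K[0,0],(v-K[1,2])/K[1,1]],-1)
    s=p.copy()
    for _ in range(8): s=p/(1+c["k1"]*(s**2).sum(-1,keepdims=True))
    d=c["depth"][...,None]
    P=np.concatenate([s*d,d],-1)
    W=(P-c["t"])@c["R"]
    W[c["depth"]==0]=np.nan
    return W
E
python3 - <<'E'
from h import *
for n in("top","side"):
    c=imaging.capture(n);cv2.imwrite(f"pics/{n}0.png",c["pixels"])
    np.savez(n+"0.npz",**c)
    print(n,c["intrinsics"].tolist(),c["k1"],np.round(c["R"],3).tolist(),c["t"], (-c["R"].T@c["t"]))
print(status.state())
E
```

```text
top [[495.27433525766696, 0.0, 254.61772596107286], [0.0, 495.27433525766696, 193.05605292816938], [0.0, 0.0, 1.0]] -0.06957998265693568 [[-0.001, -1.0, -0.007], [-0.995, 0.002, -0.104], [0.104, 0.007, -0.995]] [0.00210142 0.5282874  1.60212924] [ 0.35862781 -0.00933216  1.64839592]
side [[355.903543875903, 0.0, 254.20812875218326], [0.0, 355.903543875903, 191.008929072597], [0.0, 0.0, 1.0]] -0.026729523326917876 [[-0.92, -0.391, 0.017], [-0.277, 0.621, -0.734], [0.276, -0.68, -0.679]] [0.47511592 0.19088384 1.08666986] [0.1898388  0.80589173 0.87035792]
{'clock': 0.1, 'qpos': array([-1.15701250e+00,  1.26330996e-01, -4.05075008e-02,  1.40540124e+00,
        1.52734179e-06,  1.57077704e+00]), 'joint_velocities': array([ 9.93821369e-06, -1.60131944e-03,  3.81271162e-03, -1.53332209e-03,
        3.24990260e-04, -5.16620793e-04]), 'effort': array([-3.00666921e-03, -4.36898947e+01,  3.53609526e+01,  1.34529057e-02,
       -2.09480254e-04, -9.59953780e-06]), 'tcp_pos': array([ 0.2109424 , -0.4803553 ,  0.23060018]), 'orientation': array([ 9.78671866e-01,  2.05428475e-01, -1.47497609e-04, -7.06471423e-04]), 'wrist_force': array([ 0.49977775, -0.01261529, -0.02374451]), 'torque': array([ 0.01762643, -0.0150151 ,  0.00302167]), 'grasp_force': 0.0, 'width': 0.08567015412778219}
```

View pics/top0.png

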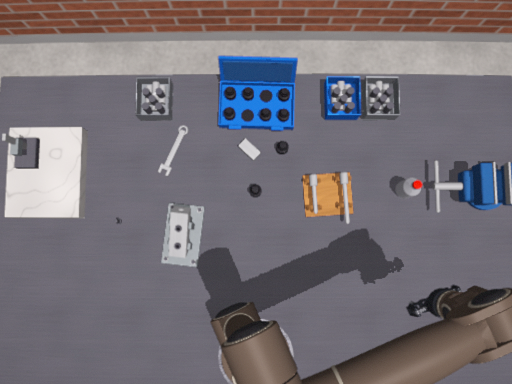

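View pics/side0.png

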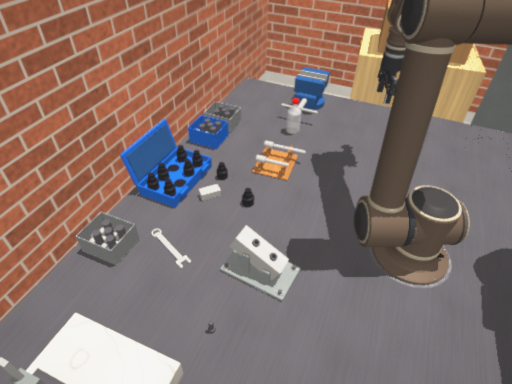

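The top view shows the orange rest at about (328,194). The long pin is in its right lane, head (345,174) and tip (347,221). The block is at about (180,230) with its mouth toward the top of the picture, and the bottle is at (412,187). The side view shows the same layout, with the pins at about (280,152) and the block at about (260,258). Next I measure the pins and the block from depth.

```bash
python3 - <<'E'
from h import *
for n in("top","side"):
    c=dict(np.load(n+"0.npz"));W=cloud(c);I=c["pixels"].astype(int)
    hsv=cv2.cvtColor(c["pixels"],cv2.COLOR_BGR2HSV)
    x,y,z=W[...,0],W[...,1],W[...,2]
    # pins: unsaturated, z 45..75mm near rest
    m=((hsv[...,1]<60)&(hsv[...,2]>110)&(z>.045)&(z<.08)&(x>.15)&(x<.6)&(y<-.1)&(y>-.42)).astype(np.uint8)
    k,l,s,ce=cv2.connectedComponentsWithStats(m)
    for i in range(1,k):
        if s[i,4]<15: continue
        P=W[l==i];e=P-P.mean(0);_,_,v=np.linalg.svd(e[:,:2]);t=e[:,:2]@v[0]
        print(n,"pin",s[i],P.mean(0).round(4),v[0].round(4),t.min().round(4),t.max().round(4),"z",np.percentile(P[:,2],[5,50,95]).round(4))
    m=(z>.03)&(x>.1)&(x<.45)&(y>.12)&(y<.4)
    P=W[m];print(n,"blk",len(P),P.min(0),P.max(0))
    np.save(n+"blk.npy",P)
    # ransac planes
    Q=P.copy();r=np.random.default_rng(0)
    for _ in range(3):
        if len(Q)<60:break
        b=None;bc=0
        for _ in range(600):
            a=Q[r.choice(len(Q),3,False)];nn=np.cross(a[1]-a[0],a[2]-a[0]);L=np.linalg.norm(nn)
            if L<1e-6: continue
            nn/=L;g=abs((Q-a[0])@nn)<.0025
            if g.sum()>bc:bc=g.sum();b=g
        S=Q[b];u,_,v=np.linalg.svd(S-S.mean(0));nn=v[2]*np.sign(v[2,2])
        # in-plane extents along level dir / other
        lv=np.cross([0,0,1],nn);lv/=np.linalg.norm(lv);dn=np.cross(nn,lv)
        print("plane",bc,S.mean(0).round(4),nn.round(3),"lv",lv.round(3),np.percentile((S-S.mean(0))@lv,[1,99]).round(4),"dn",dn.round(3),np.percentile((S-S.mean(0))@dn,[1,99]).round(4))
        Q=Q[~b]
E
python3 - <<'E'
import cv2,numpy as np
a=cv2.imread('pics/top0.png');b=cv2.imread('pics/side0.png')
A=cv2.resize(a[195:275,150:214],None,fx=6,fy=6,interpolation=2);B=cv2.resize(b[220:300,215:305],None,fx=4.4,fy=6,interpolation=2)
cv2.imwrite('pics/crop1.png',np.hstack([A,B]))
E
```

```text
top pin [340 173  10  50 249] [ 0.5201 -0.2907  0.0573] [-0.9972 -0.0748] -0.0718 0.0894 z [0.0491 0.0571 0.0661]
top pin [309 175   9  39 193] [ 0.5306 -0.1898  0.058 ] [-0.9972 -0.0741] -0.054 0.0703 z [0.0502 0.0577 0.0653]
top blk 902 [0.10349129 0.12011962 0.03094672] [0.4499979  0.27918808 0.18987693]
plane 374 [0.3879 0.2415 0.1028] [-0.429  0.077  0.9  ] lv [-0.177 -0.984  0.   ] [-0.0289  0.0287] dn [ 0.886 -0.159  0.436] [-0.0711  0.0713]
plane 159 [0.3945 0.2393 0.1015] [-0.435  0.083  0.897] lv [-0.188 -0.982  0.   ] [-0.0299  0.0264] dn [ 0.881 -0.169  0.443] [-0.0741  0.0606]
plane 120 [0.3752 0.2437 0.1015] [-0.43   0.109  0.896] lv [-0.245 -0.97   0.   ] [-0.0286  0.031 ] dn [ 0.869 -0.22   0.443] [-0.0576  0.0756]
side pin [264 141  42  13 168] [ 0.5198 -0.2867  0.0541] [-0.9956 -0.0935] -0.0753 0.0908 z [0.0471 0.0543 0.0618]
side pin [256 155  33  11 122] [ 0.536  -0.1857  0.0557] [-0.9934 -0.1149] -0.0511 0.0712 z [0.0498 0.0556 0.0622]
side blk 1749 [0.10158302 0.1200075  0.0300658 ] [0.44999363 0.28089924 0.19127323]
plane 719 [0.3868 0.2415 0.1025] [-0.415  0.039  0.909] lv [-0.093 -0.996  0.   ] [-0.0268  0.0285] dn [ 0.905 -0.085  0.417] [-0.0681  0.0692]
plane 382 [0.3949 0.2663 0.079 ] [-0.118 -0.993  0.002] lv [ 0.993 -0.118  0.   ] [-0.0604  0.0546] dn [0.    0.002 1.   ] [-0.0436  0.0414]
plane 220 [0.2212 0.1732 0.1244] [-0.402  0.912  0.079] lv [-0.915 -0.403  0.   ] [-0.2385  0.1285] dn [ 0.032 -0.072  0.997] [-0.0904  0.0523]
```

View pics/crop1.png

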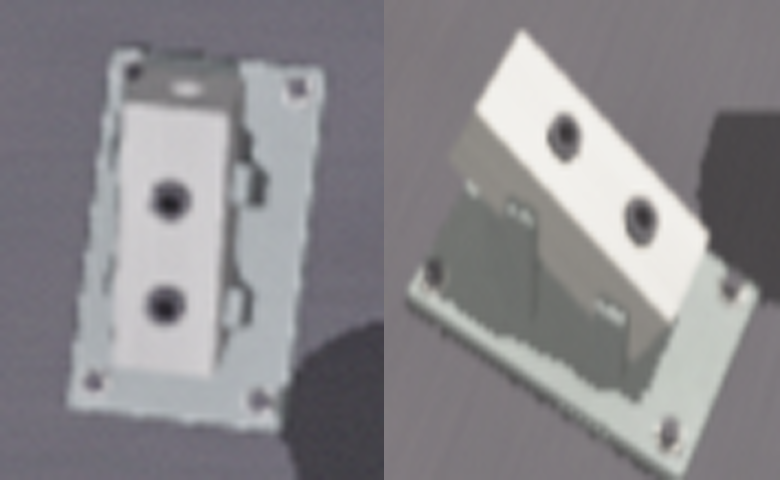

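The crop shows the block's white upper face and the dark mouth face at its upper end (the bore is at top px (185,88) in the crop). I'll refine the block's axis from the white face outline.

```bash
python3 - <<'E'
from h import *
th=np.radians(25)
def ray(c,uv):
    K=c["intrinsics"]
    s=cv2.undistortPoints(np.array(uv,float).reshape(-1,1,2),K,np.array([c["k1"],0,0,0,0])).reshape(-1,2)
    d=np.c_[s,np.ones(len(s))]@c["R"]; return -c["R"].T@c["t"],d
for n in("top","side"):
    c=dict(np.load(n+"0.npz"));W=cloud(c)
    x,y,z=W[...,0],W[...,1],W[...,2]
    g=c["pixels"].min(-1)
    reg=(x>.28)&(x<.5)&(y>.18)&(y<.3)&(z>.05)
    m=((g>185)&reg).astype(np.uint8)
    cn,_=cv2.findContours(cv2.morphologyEx(m,cv2.MORPH_CLOSE,np.ones((5,5))),0,1)
    cn=max(cn,key=cv2.contourArea); 
    b=cv2.minAreaRect(cn);print(n,"area",cv2.contourArea(cn),b)
    az=np.radians(-7)
    for it in range(4):
        a=np.array([np.cos(th)*np.cos(az),np.cos(th)*np.sin(az),np.sin(th)])
        N=np.array([-np.sin(th)*np.cos(az),-np.sin(th)*np.sin(az),np.cos(th)])
        l=np.cross(N,a)
        # plane through mouth edge height: point at height .110+.027*cos25 ; use depth mean for plane offset
        P0=np.nanmedian(W[m>0],axis=0)
        o,d=ray(c,cn.reshape(-1,2)); X=o+d*(((P0-o)@N)/(d@N))[:,None]
        q=np.c_[(X-P0)@a,(X-P0)@l].astype(np.float32)
        r=cv2.minAreaRect(q); bx=cv2.boxPoints(r)
        e=[bx[1]-bx[0],bx[2]-bx[1]];e=max(e,key=np.linalg.norm);e=e*np.sign(e[0])
        D=a*e[0]+l*e[1];az=np.arctan2(D[1],D[0])
    C=P0+a*r[0][0]+l*r[0][1]
    mouth=C+a*.075-N*.027
    print("az",np.degrees(az),"size",r[1],"centre",C.round(4),"mouth",mouth.round(4))
    # plate: green-grey contour at z~12mm
E
```

```text
top area 664.5 ((177.5396728515625, 234.82586669921875), (16.911941528320312, 43.51301956176758), 3.3664608001708984)
az -6.598583793303384 size (0.14749737083911896, 0.05262640118598938) centre [0.3892 0.2415 0.1012] mouth [0.4681 0.2324 0.1085]
side area 896.0 ((262.4878234863281, 248.8902587890625), (56.53490447998047, 17.022939682006836), 38.65980529785156)
az -6.333107166555594 size (0.15019840002059937, 0.05502921715378761) centre [0.3921 0.2414 0.105 ] mouth [0.471  0.2327 0.1122]
```

Call:
send_rows:
  plan:
    - {"grip": 50, "translation": [0, 0, 0], "roll": 0.084}
    - {"grip": 50, "translation": [0, 0, 0], "roll": 0.084}
    - {"grip": 50, "translation": [0, 0, 0], "roll": 0.084}
    - {"grip": 50, "translation": [0, 0, 0], "roll": 0.083}
    - {"grip": 50, "translation": [24, -12, 4], "roll": 0}
    - {"grip": 50, "translation": [24, -12, 4], "roll": 0}
    - {"grip": 50, "translation": [24, -12, 4], "roll": 0}
    - {"grip": 50, "translation": [24, -12, 4], "roll": 0}
    - {"grip": 50, "translation": [24, -12, 4], "roll": 0}
    - {"grip": 50, "translation": [24, -12, 4], "roll": 0}
    - {"grip": 50, "translation": [24, -12, 4], "roll": 0}
    - {"grip": 50, "translation": [24, -12, 4], "roll": 0}
    - {"grip": 50, "translation": [24, -12, 4], "roll": 0}
    - {"grip": 50, "translation": [24, -12, 4], "roll": 0}
    - {"grip": 50, "translation": [24, -12, 4], "roll": 0}
    - {"grip": 50, "translation": [24, -12, 4], "roll": 0}
    - {"grip": 50, "translation": [24, -12, 4], "roll": 0}
    - {"grip": 50, "translation": [25, -9, 4], "roll": 0}
    - {"grip": 50, "translation": [0, 0, 0], "roll": 0}
  squeeze: 20

```text
clock: 1.68
tcp_pos: [0.537, -0.2873, 0.1732]
orientation: [0.999, 0.041, -0.0, -0.001]
wrist_force: [-0.7, 0.0, -0.4]
width: 0.0498
grasp_force: 0.0
```

Call:
send_rows:
  plan:
    - {"grip": 50, "translation": [-3, 2, 18], "roll": 0}
    - {"grip": 50, "translation": [0, 0, 20], "roll": 0}
    - {"grip": 50, "translation": [0, 0, 20], "roll": 0}
    - {"grip": 50, "translation": [0, 0, 20], "roll": 0}
    - {"grip": 50, "translation": [0, 0, 20], "roll": 0}
    - {"grip": 50, "translation": [0, 0, 20], "roll": 0}
    - {"grip": 50, "translation": [0, 0, 14], "roll": 0}
    - {"grip": 50, "translation": [0, 0, 10], "roll": 0}
    - {"grip": 50, "translation": [0, 0, 0], "roll": 0}
    - {"grip": 0, "translation": [0, 0, 0], "roll": 0}
    - {"grip": 0, "translation": [0, 0, 0], "roll": 0}
    - {"grip": 0, "translation": [0, 0, 0], "roll": 0}
    - {"grip": 0, "translation": [0, 0, 0], "roll": 0}
    - {"grip": 0, "translation": [0, 0, 0], "roll": 0}
    - {"grip": 0, "translation": [0, 0, 0], "roll": 0}
    - {"grip": 0, "translation": [0, 0, 0], "roll": 0}
  squeeze: 40

```text
clock: 3.02
tcp_pos: [0.5318, -0.2906, 0.0347]
orientation: [0.999, 0.04, 0.001, -0.001]
wrist_force: [-1.3, 5.5, 3.6]
width: 0.0127
grasp_force: 39.0
```

Call:
send_rows:
  plan:
    - {"grip": 0, "translation": [0, 0, -10], "roll": 0}
    - {"grip": 0, "translation": [0, 0, -20], "roll": 0}
    - {"grip": 0, "translation": [0, 0, -25], "roll": 0}
    - {"grip": 0, "translation": [0, 0, -25], "roll": 0}
    - {"grip": 0, "translation": [0, 0, -25], "roll": 0}
    - {"grip": 0, "translation": [0, 0, -25], "roll": 0}
    - {"grip": 0, "translation": [0, 0, -20], "roll": 0}
    - {"grip": 0, "translation": [0, 0, 0], "roll": 0}

```text
clock: 3.68
tcp_pos: [0.533, -0.2931, 0.1892]
orientation: [0.999, 0.039, 0.004, 0.002]
wrist_force: [0.1, -0.3, -2.8]
width: 0.0126
grasp_force: 39.1
```

```bash
python3 - <<'E'
from h import *
s=status.state();print(s["tcp_pos"],s["orientation"],s["width"],s["grasp_force"],s["wrist_force"])
ims=[]
for n in("top","side"):
    c=imaging.capture(n);np.savez(n+"1.npz",**c)
    p=c["R"]@(s["tcp_pos"])+c["t"];K=c["intrinsics"];u=int(K[0,0]*p[0]/p[2]+K[0,2]);v=int(K[1,1]*p[1]/p[2]+K[1,2]);print(n,u,v)
    ims.append(cv2.resize(c["pixels"][max(v-50,0):v+50,u-60:u+60],(396,330)))
cv2.imwrite("pics/l1.png",np.hstack(ims))
E
```

```text
[ 0.53299863 -0.29309285  0.18924222] [0.99921719 0.03932762 0.00356803 0.00236997] 0.012626653544848793 39.14033979177475 [ 0.13914167 -0.28380127 -2.76026839]
top 353 185
side 282 115
```

View pics/l1.png

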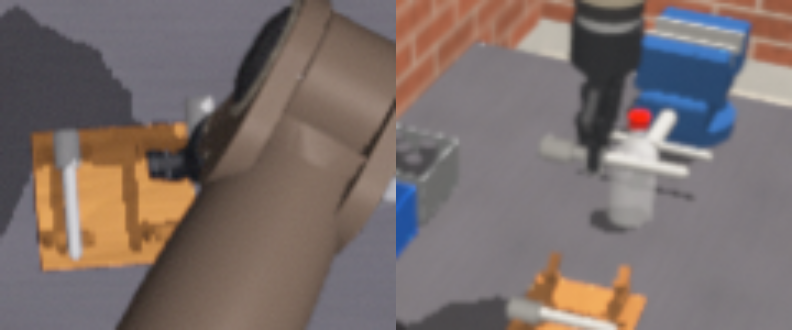

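The pin is held roughly level and the short pin is untouched. Next I measure the pin in the hand.

```bash
cat >> h.py <<'E'
def pinmeas(c,tcp,tag,zlo=-.06,zhi=.09,R=.13):
    W=cloud(c);hsv=cv2.cvtColor(c["pixels"],cv2.COLOR_BGR2HSV)
    d=W-tcp
    m=((hsv[...,1]<60)&(hsv[...,2]>110)&(d[...,2]>zlo)&(d[...,2]<zhi)&(np.hypot(d[...,0],d[...,1])<R)).astype(np.uint8)
    P=W[m>0]
    if len(P)<20: print(tag,"few",len(P));return
    for _ in range(3):
        mu=np.median(P,0) if _==0 else P.mean(0);e=P-mu;v=np.linalg.svd(e)[2][0];v*=np.sign(v[0])
        P=P[np.linalg.norm(e-np.outer(e@v,v),axis=1)<(.03,.018,.02)[_]]
    mu=P.mean(0);v=np.linalg.svd(P-mu)[2][0];v*=np.sign(v[0]);t=(P-mu)@v
    print(tag,len(P),"lo",(mu+v*t.min()).round(4),"hi",(mu+v*t.max()).round(4),"az",np.degrees(np.arctan2(v[1],v[0])).round(2),"el",np.degrees(np.arcsin(v[2])).round(2),"len",np.ptp(t).round(4))
E
python3 - <<'E'
from h import *
s=status.state()
for n in("side","top"): pinmeas(dict(np.load(n+"1.npz")),s["tcp_pos"],n)
E
```

```text
side 201 lo [ 0.4295 -0.297   0.2033] hi [ 0.5944 -0.2805  0.2061] az 5.71 el 0.98 len 0.1657
top 52 lo [ 0.5701 -0.2757  0.2132] hi [ 0.5928 -0.2991  0.2162] az -45.78 el 5.26 len 0.0327
```

Call:
send_rows:
  plan:
    - {"grip": 0, "translation": [0, 0, 0], "roll": 0.096}
    - {"grip": 0, "translation": [-5, -14, 0], "roll": 0.096}
    - {"grip": 0, "translation": [-10, -28, 0], "roll": 0}
    - {"grip": 0, "translation": [-10, -28, 0], "roll": 0}
    - {"grip": 0, "translation": [-10, -28, 0], "roll": 0}
    - {"grip": 0, "translation": [-10, -28, 0], "roll": 0}
    - {"grip": 0, "translation": [-10, -28, 0], "roll": 0}
    - {"grip": 0, "translation": [-10, -28, 0], "roll": 0}
    - {"grip": 0, "translation": [-10, -28, 0], "roll": 0}
    - {"grip": 0, "translation": [-10, -28, 0], "roll": 0}
    - {"grip": 0, "translation": [-10, -28, 0], "roll": 0}
    - {"grip": 0, "translation": [-10, -28, 0], "roll": 0}
    - {"grip": 0, "translation": [-10, -28, 0], "roll": 0}
    - {"grip": 0, "translation": [-10, -28, 0], "roll": 0}
    - {"grip": 0, "translation": [-10, -28, 0], "roll": 0}
    - {"grip": 0, "translation": [-10, -28, 0], "roll": 0}
    - {"grip": 0, "translation": [-10, -28, 0], "roll": 0}
    - {"grip": 0, "translation": [-10, -28, 0], "roll": 0}
    - {"grip": 0, "translation": [-10, -28, 0], "roll": 0}
    - {"grip": 0, "translation": [-10, -20, 0], "roll": 0}

```text
clock: 5.45
tcp_pos: [0.3765, 0.0675, 0.1994]
orientation: [0.997, 0.04, -0.003, -0.063]
wrist_force: [-0.1, -0.4, -3.2]
width: 0.0122
grasp_force: 39.3
```

Call:
send_rows:
  plan:
    - {"grip": 0, "translation": [0, 0, 0], "roll": 0}
    - {"grip": 0, "translation": [0, 0, 0], "roll": 0}

```text
clock: 5.62
tcp_pos: [0.3772, 0.0667, 0.1994]
orientation: [0.997, 0.04, -0.002, -0.062]
wrist_force: [0.7, 0.1, -2.6]
width: 0.0123
grasp_force: 39.3
```

```bash
python3 - <<'E'
from h import *
s=status.state();c=imaging.capture("side");pinmeas(c,s["tcp_pos"],"side",zlo=-.01)
cv2.imwrite("pics/s2.png",cv2.resize(c["pixels"][140:320,160:400],(800,600)))
E
```

```text
side 332 lo [0.2752 0.0598 0.2173] hi [0.4397 0.0775 0.2199] az 6.13 el 0.92 len 0.1654
```

View pics/s2.png

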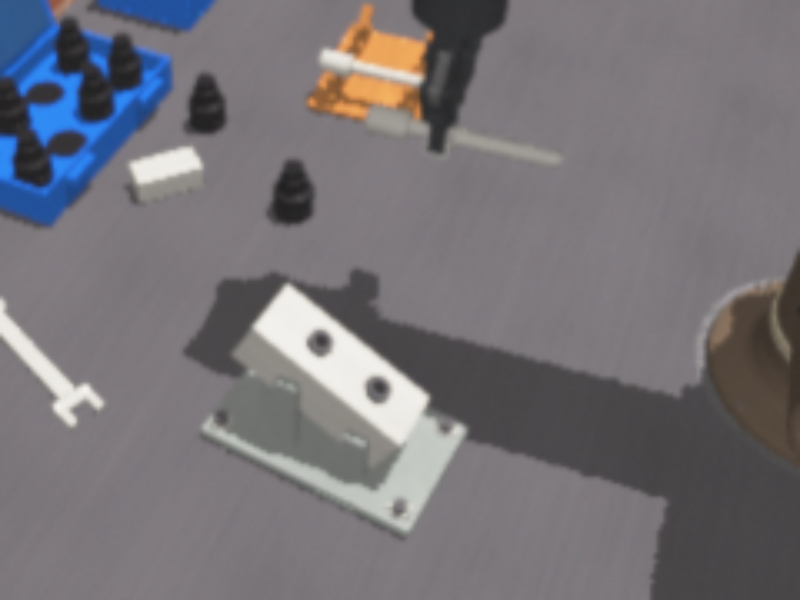

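The side view shows the pin still held level, with the tip at px (560,158) and the head at (390,122). The block and bystanders are undisturbed. The tool tilted and the roll did not come through, so I'll check the joints.

```bash
python3 - <<'E'
from h import *
from scipy.spatial.transform import Rotation as R
s=status.state();print(s["clock"],s["qpos"].round(3),s["tcp_pos"],s["orientation"].round(4));print(R.from_quat(s["orientation"]).as_matrix().round(3))
E
```

```text
5.6667 [ 0.078 -0.143 -0.381  1.333  0.125  3.141] [0.37756352 0.06646469 0.19916162] [ 0.9973  0.0396 -0.0025 -0.0622]
[[ 0.997  0.079 -0.01 ]
 [ 0.079 -0.989  0.124]
 [-0.    -0.124 -0.992]]
```

Call:
send_rows:
  plan:
    - {"grip": 0, "translation": [0, 0, 0], "roll": 0.1}
    - {"grip": 0, "translation": [0, 0, 0], "roll": 0.0}

```text
clock: 5.83
tcp_pos: [0.3778, 0.0412, 0.1987]
orientation: [0.997, -0.0, -0.007, -0.07]
wrist_force: [0.1, -0.0, -2.8]
width: 0.0122
grasp_force: 39.8
```

```bash
python3 - <<'E'
from h import *
from scipy.spatial.transform import Rotation as R
s=status.state();print(s["clock"],s["qpos"].round(3),s["tcp_pos"],s["orientation"].round(4));print(R.from_quat(s["orientation"]).as_matrix().round(3))
E
```

```text
5.8333 [-1.000e-03 -1.380e-01 -3.790e-01  1.344e+00  1.410e-01  3.141e+00] [0.37784689 0.04116552 0.19872029] [ 9.975e-01 -5.000e-04 -7.200e-03 -7.040e-02]
[[ 1.    -0.002 -0.014]
 [ 0.    -0.99   0.141]
 [-0.014 -0.14  -0.99 ]]
```

Joint 6 reached its limit, so the pin has to be held with the tool a half-turn round. I'll set it back in its lane and regrasp flipped.

```bash
cat >> h.py <<'E'
from scipy.spatial.transform import Rotation as Ro
def go(tgt,roll=0):
    """tool-axis shift in mm to world TCP target, after a roll"""
    s=status.state();M=(Ro.from_quat(s["orientation"])*Ro.from_rotvec([0,0,roll])).as_matrix()
    d=(M.T@(np.array(tgt)-s["tcp_pos"]))*1000
    print("q",s["qpos"].round(2),"tcp",s["tcp_pos"].round(4),"x",M[:,0].round(3),"z",M[:,2].round(3),"-> shift",d.round(1),"down-unit",(-M[2]).round(3))
E
python3 -c "
from h import *
go([.532,-.2888,.12],-.079)"
```

```text
q [-0.   -0.14 -0.38  1.34  0.14  3.14] tcp [0.3778 0.0412 0.1987] x [ 0.997  0.078 -0.003] z [-0.014  0.141 -0.99 ] -> shift [128.1 348.6  29.4] down-unit [0.003 0.141 0.99 ]
```

Call:
send_rows:
  plan:
    - {"grip": 0, "translation": [0, 0, 0], "roll": -0.079}
    - {"grip": 0, "translation": [6, 14, 0], "roll": 0}
    - {"grip": 0, "translation": [8, 22, 2], "roll": 0}
    - {"grip": 0, "translation": [8, 22, 2], "roll": 0}
    - {"grip": 0, "translation": [8, 22, 2], "roll": 0}
    - {"grip": 0, "translation": [8, 22, 2], "roll": 0}
    - {"grip": 0, "translation": [8, 22, 2], "roll": 0}
    - {"grip": 0, "translation": [8, 22, 2], "roll": 0}
    - {"grip": 0, "translation": [8, 22, 2], "roll": 0}
    - {"grip": 0, "translation": [8, 22, 2], "roll": 0}
    - {"grip": 0, "translation": [8, 22, 2], "roll": 0}
    - {"grip": 0, "translation": [8, 22, 2], "roll": 0}
    - {"grip": 0, "translation": [8, 22, 2], "roll": 0}
    - {"grip": 0, "translation": [8, 22, 2], "roll": 0}
    - {"grip": 0, "translation": [8, 22, 2], "roll": 0}
    - {"grip": 0, "translation": [8, 22, 2], "roll": 0}
    - {"grip": 0, "translation": [6, 14, 2], "roll": 0}
    - {"grip": 0, "translation": [0, 0, 0], "roll": 0}
    - {"grip": 0, "translation": [0, 0, 0], "roll": 0}

```text
clock: 7.42
tcp_pos: [0.528, -0.2743, 0.1198]
orientation: [0.997, 0.041, -0.005, -0.072]
wrist_force: [-1.2, -0.7, -2.7]
width: 0.0124
grasp_force: 39.9
```

```bash
python3 -c "
from h import *
go([.532,-.2888,.12],0)
s=status.state();pinmeas(imaging.capture('side'),s['tcp_pos'],'side',zlo=-.02)"
```

```text
q [-0.54  0.35 -0.01  1.3   0.12  2.52] tcp [ 0.528  -0.2743  0.1198] x [ 0.997  0.081 -0.004] z [-0.016  0.143 -0.99 ] -> shift [ 2.8 14.6 -2.4] down-unit [0.004 0.144 0.99 ]
side 193 lo [ 0.4253 -0.2815  0.1374] hi [ 0.5904 -0.263   0.1389] az 6.38 el 0.5 len 0.1661
```

```bash
python3 -c "
from h import *
go([.532,-.2893,.095],0.018);go([.532,-.2893,.038],0.018)"
```

```text
q [-0.54  0.35 -0.01  1.3   0.12  2.52] tcp [ 0.5278 -0.2736  0.1203] x [ 0.998  0.064 -0.006] z [-0.015  0.143 -0.99 ] -> shift [ 3.4 19.4 22.8] down-unit [0.006 0.143 0.99 ]
q [-0.54  0.35 -0.01  1.3   0.12  2.52] tcp [ 0.5278 -0.2736  0.1203] x [ 0.998  0.064 -0.006] z [-0.015  0.143 -0.99 ] -> shift [ 3.7 27.6 79.2] down-unit [0.006 0.143 0.99 ]
```

Call:
send_rows:
  plan:
    - {"grip": 0, "translation": [3.5, 10, 11], "roll": 0.018}
    - {"grip": 0, "translation": [0, 9.4, 12], "roll": 0}
    - {"grip": 0, "translation": [0, 2, 14], "roll": 0}
    - {"grip": 0, "translation": [0, 2, 14], "roll": 0}
    - {"grip": 0, "translation": [0, 2, 14], "roll": 0}
    - {"grip": 0, "translation": [0, 1.2, 8], "roll": 0}
    - {"grip": 0, "translation": [0, 1, 6.2], "roll": 0}
    - {"grip": 0, "translation": [0, 0, 0], "roll": 0}
    - {"grip": 0, "translation": [0, 0, 0], "roll": 0}

```text
clock: 8.22
tcp_pos: [0.5322, -0.2893, 0.0386]
orientation: [0.997, 0.032, -0.005, -0.071]
wrist_force: [-0.1, 0.2, -0.9]
width: 0.0123
grasp_force: 39.9
```

```bash
python3 -c "
from h import *
go([.532,-.2893,.038],0)
s=status.state();c=imaging.capture('side');pinmeas(c,s['tcp_pos'],'side',zlo=-.005,zhi=.04,R=.115)
cv2.imwrite('pics/r3.png',cv2.resize(c['pixels'][110:200,220:340],(800,600)))"
```

```text
q [-0.55  0.41 -0.1   1.14  0.11  2.52] tcp [ 0.5322 -0.2893  0.0386] x [ 0.998  0.065 -0.005] z [-0.014  0.142 -0.99 ] -> shift [-0.2  0.1  0.6] down-unit [0.005 0.143 0.99 ]
side 74 lo [ 0.4991 -0.316   0.0559] hi [ 0.5582 -0.1764  0.058 ] az 67.07 el 0.79 len 0.1516
```

View pics/r3.png

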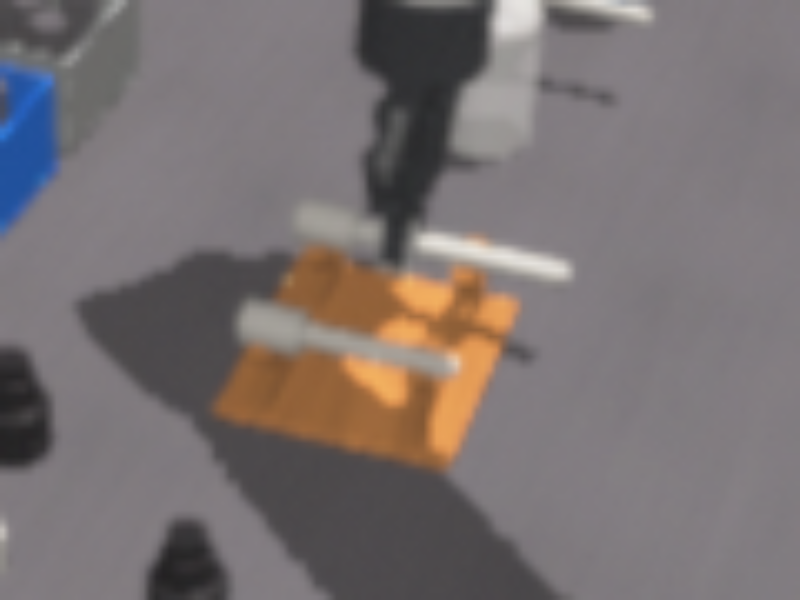

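The pin sits in its lane: the supports carry about 2 N and the short pin is unmoved. Now I release, retreat along the fingers, and turn by half a revolution.

Call:
send_rows:
  plan:
    - {"grip": 45, "translation": [0, 0, 0], "roll": 0}
    - {"grip": 45, "translation": [0, 0, 0], "roll": 0}
    - {"grip": 45, "translation": [0, 0, 0], "roll": 0}
    - {"grip": 45, "translation": [0, 0, 0], "roll": 0}
    - {"grip": 45, "translation": [0, 0, -15], "roll": 0}
    - {"grip": 45, "translation": [0, 0, -20], "roll": 0}
    - {"grip": 45, "translation": [0, 0, -20], "roll": 0}
    - {"grip": 45, "translation": [0, 0, -20], "roll": 0}
    - {"grip": 45, "translation": [0, 0, -20], "roll": -0.12}
    - {"grip": 45, "translation": [0, 0, 0], "roll": -0.12}
    - {"grip": 45, "translation": [0, 0, 0], "roll": -0.12}
    - {"grip": 45, "translation": [0, 0, 0], "roll": -0.12}
    - {"grip": 45, "translation": [0, 0, 0], "roll": -0.12}
    - {"grip": 45, "translation": [0, 0, 0], "roll": -0.12}
    - {"grip": 45, "translation": [0, 0, 0], "roll": -0.12}
    - {"grip": 45, "translation": [0, 0, 0], "roll": -0.12}
    - {"grip": 45, "translation": [0, 0, 0], "roll": -0.12}
    - {"grip": 45, "translation": [0, 0, 0], "roll": -0.12}
    - {"grip": 45, "translation": [0, 0, 0], "roll": -0.12}
    - {"grip": 45, "translation": [0, 0, 0], "roll": -0.12}

```text
clock: 9.93
tcp_pos: [0.5338, -0.3029, 0.1332]
orientation: [0.726, 0.684, 0.044, -0.056]
wrist_force: [-0.4, -0.4, 0.5]
width: 0.0452
grasp_force: 0.0
```

Call:
send_rows:
  plan:
    - {"grip": 45, "translation": [0, 0, 0], "roll": -0.12}
    - {"grip": 45, "translation": [0, 0, 0], "roll": -0.12}
    - {"grip": 45, "translation": [0, 0, 0], "roll": -0.12}
    - {"grip": 45, "translation": [0, 0, 0], "roll": -0.12}
    - {"grip": 45, "translation": [0, 0, 0], "roll": -0.12}
    - {"grip": 45, "translation": [0, 0, 0], "roll": -0.12}
    - {"grip": 45, "translation": [0, 0, 0], "roll": -0.12}
    - {"grip": 45, "translation": [0, 0, 0], "roll": -0.12}
    - {"grip": 45, "translation": [0, 0, 0], "roll": -0.12}
    - {"grip": 45, "translation": [0, 0, 0], "roll": -0.12}
    - {"grip": 45, "translation": [0, 0, 0], "roll": -0.12}
    - {"grip": 45, "translation": [0, 0, 0], "roll": -0.12}
    - {"grip": 45, "translation": [0, 0, 0], "roll": -0.12}
    - {"grip": 45, "translation": [0, 0, 0], "roll": -0.12}
    - {"grip": 45, "translation": [0, 0, 0], "roll": 0}

```text
clock: 11.18
tcp_pos: [0.5338, -0.3029, 0.1331]
orientation: [-0.023, 0.997, 0.071, -0.005]
wrist_force: [-0.6, 0.1, -0.6]
width: 0.0448
grasp_force: 0.0
```

```bash
python3 -c "
from h import *
go([.532,-.2893,.038],0)
s=status.state();c=imaging.capture('side');pinmeas(c,np.array([.53,-.3,.03]),'side',zlo=-.005,zhi=.04,R=.11)
"
```

```text
q [-0.57  0.38  0.07  1.35  0.11 -0.62] tcp [ 0.5338 -0.3029  0.1331] x [-0.999 -0.047  0.007] z [-0.014  0.142 -0.99 ] -> shift [ 0.4 -0.  96.1] down-unit [-0.007 -0.142  0.99 ]
side 165 lo [ 0.429  -0.2942  0.0518] hi [ 0.5937 -0.2793  0.0562] az 5.14 el 1.52 len 0.1654
```

Call:
send_rows:
  plan:
    - {"grip": 45, "translation": [0, 0, 20], "roll": -0.03}
    - {"grip": 45, "translation": [0, 0, 20], "roll": 0}
    - {"grip": 45, "translation": [0, 0, 20], "roll": 0}
    - {"grip": 45, "translation": [0, 0, 20], "roll": 0}
    - {"grip": 45, "translation": [0, 0, 16], "roll": 0}
    - {"grip": 45, "translation": [0, 0, 0], "roll": 0}
    - {"grip": 0, "translation": [0, 0, 0], "roll": 0}
    - {"grip": 0, "translation": [0, 0, 0], "roll": 0}
    - {"grip": 0, "translation": [0, 0, 0], "roll": 0}
    - {"grip": 0, "translation": [0, 0, 0], "roll": 0}
    - {"grip": 0, "translation": [0, 0, 0], "roll": 0}
    - {"grip": 0, "translation": [0, 0, 0], "roll": 0}
    - {"grip": 0, "translation": [0, 0, -10], "roll": 0}
    - {"grip": 0, "translation": [0, 0, -20], "roll": 0}
    - {"grip": 0, "translation": [0, 0, -25], "roll": 0}
    - {"grip": 0, "translation": [0, 0, -25], "roll": 0}
    - {"grip": 0, "translation": [0, 0, -25], "roll": 0}
    - {"grip": 0, "translation": [0, 0, -25], "roll": 0}
    - {"grip": 0, "translation": [0, 0, -20], "roll": 0}
    - {"grip": 0, "translation": [0, 0, 0], "roll": 0}
  squeeze: 30

```text
clock: 12.9
tcp_pos: [0.5357, -0.3125, 0.1913]
orientation: [-0.036, 0.997, 0.069, -0.002]
wrist_force: [0.5, 0.8, -2.7]
width: 0.0127
grasp_force: 30.7
```

```bash
python3 -c "
from h import *
go([.4089,.2394,.185],.19)
s=status.state();c=imaging.capture('side');pinmeas(c,s['tcp_pos'],'side',zlo=-.02)
"
```

```text
q [-0.58  0.38  0.19  1.47  0.11 -0.66] tcp [ 0.5357 -0.3125  0.1913] x [-0.993  0.116  0.024] z [-0.008  0.137 -0.991] -> shift [189.6 527.2  82.8] down-unit [-0.024 -0.135  0.991]
side 204 lo [ 0.4324 -0.3185  0.2029] hi [ 0.5985 -0.3017  0.2064] az 5.8 el 1.21 len 0.1669
```

Call:
send_rows:
  plan:
    - {"grip": 0, "translation": [0, 0, 0], "roll": 0.095}
    - {"grip": 0, "translation": [0, 0, 0], "roll": 0.095}
    - {"grip": 0, "translation": [5, 13, 2], "roll": 0}
    - {"grip": 0, "translation": [10, 28, 4.4], "roll": 0}
    - {"grip": 0, "translation": [10, 28, 4.4], "roll": 0}
    - {"grip": 0, "translation": [10, 28, 4.4], "roll": 0}
    - {"grip": 0, "translation": [10, 28, 4.4], "roll": 0}
    - {"grip": 0, "translation": [10, 28, 4.4], "roll": 0}
    - {"grip": 0, "translation": [10, 28, 4.4], "roll": 0}
    - {"grip": 0, "translation": [10, 28, 4.4], "roll": 0}
    - {"grip": 0, "translation": [10, 28, 4.4], "roll": 0}
    - {"grip": 0, "translation": [10, 28, 4.4], "roll": 0}
    - {"grip": 0, "translation": [10, 28, 4.4], "roll": 0}
    - {"grip": 0, "translation": [10, 28, 4.4], "roll": 0}
    - {"grip": 0, "translation": [10, 28, 4.4], "roll": 0}
    - {"grip": 0, "translation": [10, 28, 4.4], "roll": 0}
    - {"grip": 0, "translation": [10, 28, 4.4], "roll": 0}
    - {"grip": 0, "translation": [10, 28, 4.4], "roll": 0}
    - {"grip": 0, "translation": [10, 28, 4.4], "roll": 0}
    - {"grip": 0, "translation": [10, 28, 4.4], "roll": 0}

```text
clock: 14.62
tcp_pos: [0.4156, 0.2021, 0.1818]
orientation: [0.058, 0.996, 0.07, -0.012]
wrist_force: [0.7, -0.9, -3.0]
width: 0.0123
grasp_force: 30.7
```

Call:
send_rows:
  plan:
    - {"grip": 0, "translation": [8, 20, 3], "roll": 0}
    - {"grip": 0, "translation": [0, 0, 0], "roll": 0}
    - {"grip": 0, "translation": [0, 0, 0], "roll": 0}

```text
clock: 14.87
tcp_pos: [0.4102, 0.2226, 0.182]
orientation: [0.057, 0.996, 0.07, -0.012]
wrist_force: [-0.6, -0.6, -2.5]
width: 0.0127
grasp_force: 30.7
```

```bash
python3 -c "
from h import *
go([.4089,.2394,.16],0)
s=status.state();c=imaging.capture('side');pinmeas(c,s['tcp_pos'],'side',zlo=-.01)
"
```

```text
q [ 0.41 -0.02 -0.31  1.24  0.14  0.53] tcp [0.4102 0.2226 0.182 ] x [-0.993  0.112  0.032] z [-0.017  0.14  -0.99 ] -> shift [ 2.5 13.3 24.2] down-unit [-0.032 -0.137  0.99 ]
side 348 lo [0.3093 0.2335 0.201 ] hi [0.4738 0.2214 0.1965] az -4.21 el -1.57 len 0.165
```

Call:
send_rows:
  plan:
    - {"grip": 0, "translation": [1.5, 8, 8], "roll": 0.01}
    - {"grip": 0, "translation": [1.0, 6.5, 8], "roll": 0}
    - {"grip": 0, "translation": [0, 0, 8], "roll": 0}
    - {"grip": 0, "translation": [0, 0, 0], "roll": 0}

```text
clock: 15.25
tcp_pos: [0.4096, 0.2393, 0.1597]
orientation: [0.063, 0.995, 0.07, -0.013]
wrist_force: [-0.7, -0.8, -2.3]
width: 0.0121
grasp_force: 30.7
```

Call:
send_rows:
  plan:
    - {"grip": 0, "translation": [-0.3, -1, 8], "roll": 0}
    - {"grip": 0, "translation": [-0.3, -1, 7], "roll": 0}
    - {"grip": 0, "translation": [-0.2, -0.8, 5], "roll": 0}
    - {"grip": 0, "translation": [-0.2, -0.8, 5], "roll": 0}
    - {"grip": 0, "translation": [-0.1, -0.5, 4], "roll": 0}
    - {"grip": 0, "translation": [0, 0, 0], "roll": 0}

```text
clock: 15.75
tcp_pos: [0.4103, 0.2402, 0.1325]
orientation: [0.063, 0.995, 0.071, -0.012]
wrist_force: [-2.1, -0.0, 2.5]
width: 0.0127
grasp_force: 31.2
```

```bash
python3 -c "
from h import *
go([.4089,.2409,.121],0)
s=status.state();c=imaging.capture('side');
cv2.imwrite('pics/t4.png',cv2.resize(c['pixels'][170:320,180:380],(800,600)))
pinmeas(c,s['tcp_pos'],'side',zlo=-.03)
"
```

```text
q [ 0.45  0.01 -0.39  1.12  0.14  0.58] tcp [0.4103 0.2402 0.1325] x [-0.992  0.124  0.032] z [-0.015  0.142 -0.99 ] -> shift [ 1.1 -1.1 11.5] down-unit [-0.032 -0.139  0.99 ]
side 406 lo [0.3121 0.2477 0.15  ] hi [0.4779 0.253  0.1184] az 1.85 el -10.8 len 0.1689
```

View pics/t4.png

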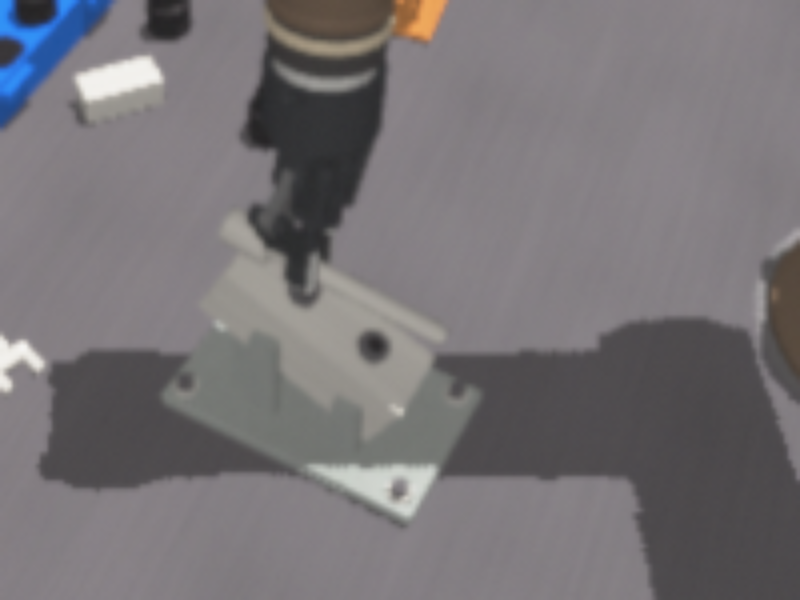

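The picture shows the head resting on the block's mouth edge at (240,235), with the shank running to the tip at (440,335). It already leans like the block, so I'll measure it with the block's surface cut away.

```bash
cat >> h.py <<'E'
M=np.array([.4695,.2325,.110]);az=np.radians(-6.5);th=np.radians(25)
hd=np.array([np.cos(az),np.sin(az),0]);AX=hd*np.cos(th)+np.array([0,0,np.sin(th)])
UP=-hd*np.sin(th)+np.array([0,0,np.cos(th)]);LV=np.cross(UP,AX)
def pinblk(c,tcp,lo=.031,hi=.075,tag=""):
    W=cloud(c);hsv=cv2.cvtColor(c["pixels"],cv2.COLOR_BGR2HSV);d=W-M
    a,u,l=d@AX,d@UP,d@LV
    m=(hsv[...,1]<60)&(hsv[...,2]>85)&((u>lo)&(u<hi)|(a>.004)&(u>-.06)&(u<hi))&(abs(l)<.03)&(a<.16)&(a>-.17)
    P=W[m];mu=np.median(P,0)
    for r in(.025,.015,.015):
        e=P-P.mean(0);v=np.linalg.svd(e)[2][0];v*=np.sign(v[0]);P=P[np.linalg.norm(e-np.outer(e@v,v),axis=1)<r]
    mu=P.mean(0);t=(P-mu)@v
    for nm,q in(("lo",mu+v*t.min()),("hi",mu+v*t.max())): print(tag,len(P),nm,q.round(4),"in block axes out/up/left mm",(np.array([(q-M)@AX,(q-M)@UP,(q-M)@LV])*1e3).round(1))
    print("az",np.degrees(np.arctan2(v[1],v[0])).round(2),"el",np.degrees(np.arcsin(v[2])).round(2),"len",np.ptp(t).round(4))
E
python3 -c "
from h import *
s=status.state();pinblk(imaging.capture('side'),s['tcp_pos'])
"
```

```text
112 lo [0.382  0.2511 0.1372] in block axes out/up/left mm [-69.2  62.3   8.6]
 112 hi [0.4732 0.2368 0.1592] in block axes out/up/left mm [23.7 43.2  4.6]
az -8.95 el 13.39 len 0.0949
```

Call:
send_rows:
  plan:
    - {"grip": 0, "translation": [-0.1, -0.4, 3], "roll": 0}
    - {"grip": 0, "translation": [-0.1, -0.4, 3], "roll": 0}
    - {"grip": 0, "translation": [0, -0.4, 3], "roll": 0}
    - {"grip": 0, "translation": [0, 0, 0], "roll": 0}

```text
clock: 16.18
tcp_pos: [0.4104, 0.2409, 0.1236]
orientation: [0.063, 0.995, 0.071, -0.012]
wrist_force: [-4.2, 3.6, 3.3]
width: 0.0125
grasp_force: 32.3
```

Call:
send_rows:
  plan:
    - {"grip": 0, "translation": [0.5, 2, -14], "roll": 0}
    - {"grip": 0, "translation": [0.6, 2.8, -20], "roll": 0}
    - {"grip": 0, "translation": [0.6, 2.8, -20], "roll": 0}
    - {"grip": 0, "translation": [0.6, 2.8, -20], "roll": 0}
    - {"grip": 0, "translation": [0, 0, 0], "roll": 0}

```text
clock: 16.6
tcp_pos: [0.4126, 0.2407, 0.2017]
orientation: [0.063, 0.995, 0.071, -0.009]
wrist_force: [0.8, 0.7, -3.2]
width: 0.0128
grasp_force: 31.4
```

```bash
python3 -c "
from h import *
s=status.state();c=imaging.capture('side');pinblk(c,s['tcp_pos'],lo=.05,hi=.14)
cv2.imwrite('pics/t5.png',cv2.resize(c['pixels'][150:300,180:380],(800,600)))
go(s['tcp_pos'])
"
```

```text
297 lo [0.3149 0.2546 0.1938] in block axes out/up/left mm [-106.   141.9    4.4]
 297 hi [0.4728 0.2391 0.2329] in block axes out/up/left mm [ 54.2 110.3   6.9]
az -5.59 el 13.82 len 0.1634
q [ 0.45 -0.01 -0.26  1.27  0.13  0.58] tcp [0.412  0.2405 0.1997] x [-0.992  0.125  0.029] z [-0.011  0.142 -0.99 ] -> shift [-0.5  0.6 -2. ] down-unit [-0.029 -0.14   0.99 ]
```

View pics/t5.png

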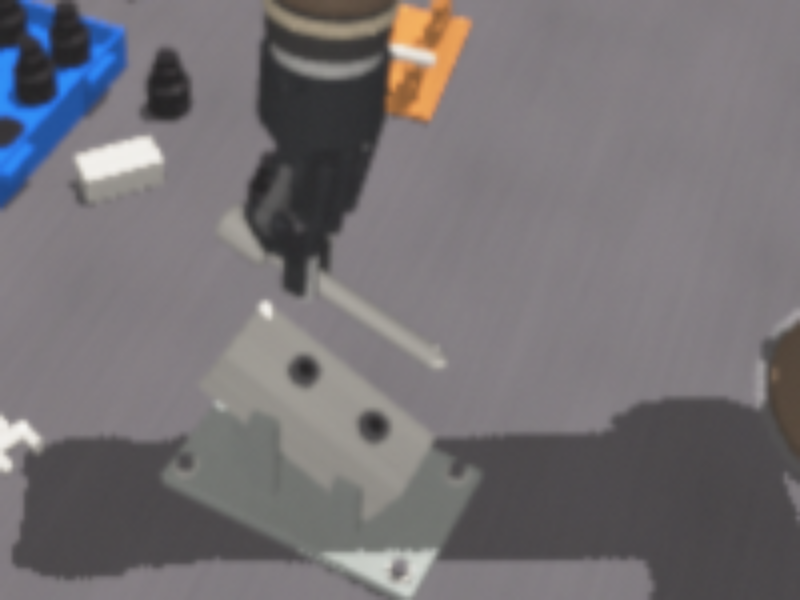

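Free in the air, the pin now leans tip-down by about 13°: head at (240,240), tip at (440,362). Before inserting, I cross-check the mouth position with a ray from the first top picture.

```bash
python3 - <<'E'
from h import *
c=dict(np.load("top0.npz"));K=c["intrinsics"]
g=cv2.cvtColor(c["pixels"],cv2.COLOR_BGR2GRAY)
print(g[201:216,170:194])
def r(u,v,z):
    s=cv2.undistortPoints(np.array([[[u,v]]],float),K,np.array([c["k1"],0,0,0,0])).ravel()
    o=-c["R"].T@c["t"];d=np.r_[s,1]@c["R"];return (o+d*(z-o[2])/d[2]).round(4)
print(r(180.5,209.2,.110), "edge",r(180,211.6,.1345),"expect edge",M+.027*UP, "lower edge exp",M-.027*UP, r(180,204.5,.0855))
E
```

```text
[[108 109 107 109 110 111 112 110 111 111 110 114 110 110 111 110 111 113
  114 113 112 112 114 114]
 [104 103 100  94  94 105 112 110 112 112 110 114 111 110 111 113 113 112
  114 113 111 113 112 112]
 [143 147 148 116  93 107 107 102 100 100  99  97  95  95 109 112 112 112
  110 111 111 110 112 111]
 [173 176 168 139 114 113 108 106 100  99  98  96  93  94 109 106 106 101
   98 105 111 109 114 115]
 [161 142 122 117 114 112 111 112 110 113 114 111 112 112 115 109 106 100
   95 111 146 152 153 156]
 [145  95  73  92 113 117 118 118 116 116 116 114 114 112 112 111 113 112
  111 120 171 181 180 181]
 [143  88  72  98 118 122 122 123 122 123 123 121 121 115 116 120 120 120
  117 123 161 179 181 181]
 [149 108 102 118 122 123 124 123 131 143 148 148 139 129 126 126 126 124
  124 125 142 173 179 179]
 [144 122 124 123 124 121 122 122 140 167 181 184 171 149 131 125 125 124
  124 123 126 172 180 179]
 [141 119 120 122 123 122 122 121 133 158 174 178 167 146 129 125 125 124
  124 119 128 171 180 179]
 [144 134 132 129 127 127 127 127 123 126 129 133 127 121 122 123 122 125
  122 115 127 172 179 178]
 [166 175 178 177 169 165 157 150 141 139 138 129 127 127 126 126 124 125
  120 108 125 170 177 178]
 [177 199 204 203 198 196 192 187 183 181 182 176 174 167 163 156 154 141
  120 107 127 169 177 178]
 [172 199 204 204 205 205 205 202 203 202 203 203 201 198 196 192 189 173
  129 107 132 172 177 177]
 [170 199 204 204 204 204 204 203 203 203 203 203 203 203 204 205 206 189
  137 109 128 170 178 176]]
[0.4694 0.2322 0.11  ] edge [0.4603 0.2298 0.1345] expect edge [0.45816266 0.23379173 0.13447031] lower edge exp [0.48083734 0.23120827 0.08552969] [0.4861 0.2378 0.0855]
```

```bash
python3 - <<'E'
from h import *
off=np.array([-.0975,.0105,-.0107])
for s,t in((30,2.5),(6,2.5)):
    T=M+AX*s/1e3+UP*t/1e3-off; print(s,T.round(4))
    if s==30: go(T+[0,0,.06]); go(T)
E
```

```text
30 [0.593  0.219  0.1356]
q [ 0.45 -0.01 -0.26  1.27  0.13  0.58] tcp [0.412  0.2405 0.1997] x [-0.992  0.125  0.029] z [-0.011  0.142 -0.99 ] -> shift [-182.3    1.5   -1. ] down-unit [-0.029 -0.14   0.99 ]
q [ 0.45 -0.01 -0.26  1.27  0.13  0.58] tcp [0.412  0.2405 0.1997] x [-0.992  0.125  0.029] z [-0.011  0.142 -0.99 ] -> shift [-184.    -6.9   58.4] down-unit [-0.029 -0.14   0.99 ]
6 [0.5714 0.2215 0.1255]
```

Call:
send_rows:
  plan:
    - {"grip": 0, "translation": [-15, 0, -1], "roll": 0}
    - {"grip": 0, "translation": [-24, 0, 0], "roll": 0}
    - {"grip": 0, "translation": [-24, 0, 0], "roll": 0}
    - {"grip": 0, "translation": [-24, 0, 0], "roll": 0}
    - {"grip": 0, "translation": [-24, 0, 0], "roll": 0}
    - {"grip": 0, "translation": [-24, 0, 0], "roll": 0}
    - {"grip": 0, "translation": [-24, 0, 0], "roll": 0}
    - {"grip": 0, "translation": [-23, -1, 3], "roll": 0}
    - {"grip": 0, "translation": [0, -2, 14], "roll": 0}
    - {"grip": 0, "translation": [0, -2, 14], "roll": 0}
    - {"grip": 0, "translation": [0, -2, 14], "roll": 0}
    - {"grip": 0, "translation": [0, 0, 10], "roll": 0}
    - {"grip": 0, "translation": [0, 0, 0], "roll": 0}
    - {"grip": 0, "translation": [0, 0, 0], "roll": 0}

```text
clock: 17.82
tcp_pos: [0.5887, 0.2182, 0.1367]
orientation: [0.063, 0.995, 0.07, -0.013]
wrist_force: [0.9, 0.0, -2.2]
width: 0.0125
grasp_force: 31.4
```

```bash
cat >> h.py <<'E'
def pinfree(c,tcp,lo=.004):
    "pin outside the mouth, tip+head from side view; loose window"
    W=cloud(c);hsv=cv2.cvtColor(c["pixels"],cv2.COLOR_BGR2HSV);d=W-M
    a,u,l=d@AX,d@UP,d@LV
    m=(hsv[...,1]<60)&(hsv[...,2]>85)&(a>lo)&(a<.21)&(abs(l)<.03)&(u>-.03)&(u<.07)
    P=W[m]
    for r in(.03,.015,.012):
        e=P-np.median(P,0);v=np.linalg.svd(e)[2][0];P=P[np.linalg.norm(e-np.outer(e@v,v),axis=1)<r]
    mu=P.mean(0);v=np.linalg.svd(P-mu)[2][0];v*=np.sign(v[0]);t=(P-mu)@v
    for nm,q in(("tip",mu+v*t.min()),("head",mu+v*t.max())):
        q=q-np.array([0,.0035,.0045]);print(nm,q.round(4),"axis out/up/left mm",(np.array([(q-M)@AX,(q-M)@UP,(q-M)@LV])*1e3).round(1))
    print(len(P),"az",np.degrees(np.arctan2(v[1],v[0])).round(2),"el",np.degrees(np.arcsin(v[2])).round(2),"len",np.ptp(t).round(4))
E
python3 - <<'E'
from h import *
off=np.array([-.0975,.0105,-.0107])
s=status.state();c=imaging.capture("side");pinfree(c,s["tcp_pos"])
T=M+AX*.005+UP*.0025-off;go(T)
E
```

```text
tip [0.4896 0.2271 0.1267] axis out/up/left mm [25.7  6.4 -3.1]
head [0.6484 0.2136 0.1618] axis out/up/left mm [184.9 -29.1   1.4]
219 az -4.88 el 12.42 len 0.1631
q [ 0.29  0.31 -0.02  1.21  0.14  0.42] tcp [0.5893 0.2184 0.1379] x [-0.992  0.124  0.033] z [-0.015  0.142 -0.99 ] -> shift [18.6 -1.  13.4] down-unit [-0.033 -0.139  0.99 ]
```

Call:
send_rows:
  plan:
    - {"grip": 0, "translation": [8, 0, 6], "roll": 0}
    - {"grip": 0, "translation": [8.3, 0, 6.3], "roll": 0}
    - {"grip": 0, "translation": [0, 0, 0], "roll": 0}
    - {"grip": 0, "translation": [0, 0, 0], "roll": 0}

```text
clock: 18.2
tcp_pos: [0.5732, 0.2224, 0.1275]
orientation: [0.063, 0.995, 0.071, -0.011]
wrist_force: [0.2, -0.7, -1.6]
width: 0.0128
grasp_force: 31.4
```

```bash
python3 - <<'E'
from h import *
s=status.state();c=imaging.capture("side");pinfree(c,s["tcp_pos"],.001);print(s["tcp_pos"],s["wrist_force"].round(1))
E
```

```text
tip [0.4741 0.2315 0.1172] axis out/up/left mm [ 7.3  4.5 -0.5]
head [0.6348 0.2168 0.1534] axis out/up/left mm [168.8 -30.9   3.1]
218 az -5.21 el 12.64 len 0.1654
[0.57323412 0.22236316 0.12746868] [ 0.2 -0.7 -1.6]
```

Call:
send_rows:
  plan:
    - {"grip": 0, "translation": [4, -0.4, 2.5], "roll": 0}
    - {"grip": 0, "translation": [4, -0.4, 2.5], "roll": 0}
    - {"grip": 0, "translation": [3.8, -0.4, 2.5], "roll": 0}
    - {"grip": 0, "translation": [0, 0, 0], "roll": 0}

```text
clock: 18.58
tcp_pos: [0.5606, 0.2227, 0.119]
orientation: [0.063, 0.996, 0.07, -0.012]
wrist_force: [-0.1, -3.9, -2.5]
width: 0.0127
grasp_force: 32.3
```

```bash
python3 - <<'E'
from h import *
s=status.state();c=imaging.capture("side");pinfree(c,s["tcp_pos"],.001);print(s["tcp_pos"],s["wrist_force"].round(1))
E
```

```text
tip [0.4691 0.2288 0.1113] axis out/up/left mm [ 0.5  1.1 -3.7]
head [0.6226 0.2186 0.145 ] axis out/up/left mm [154.1 -33.2   3.5]
200 az -3.8 el 12.39 len 0.1575
[0.56060813 0.22266267 0.11904194] [-0.1 -3.9 -2.5]
```

Call:
send_rows:
  plan:
    - {"grip": 0, "translation": [1.9, -1.0, -2.7], "roll": 0.02}
    - {"grip": 0, "translation": [1.9, -0.5, -2.8], "roll": 0}
    - {"grip": 0, "translation": [1.9, 0.1, -2.8], "roll": 0}
    - {"grip": 0, "translation": [0, 0, 0], "roll": 0}

```text
clock: 18.97
tcp_pos: [0.5559, 0.221, 0.1281]
orientation: [0.074, 0.995, 0.07, -0.012]
wrist_force: [1.5, -4.5, -4.0]
width: 0.0126
grasp_force: 33.6
```

```bash
python3 - <<'E'
from h import *
s=status.state();c=imaging.capture("side");pinfree(c,s["tcp_pos"],.001);print(s["tcp_pos"],s["wrist_force"].round(1))
E
```

```text
tip [0.4687 0.2285 0.113 ] axis out/up/left mm [ 1.   2.8 -4.1]
head [0.6158 0.2163 0.1573] axis out/up/left mm [153.4 -19.3   0.4]
191 az -4.73 el 16.74 len 0.1541
[0.55594498 0.22104646 0.12811964] [ 1.5 -4.5 -4. ]
```

Call:
send_rows:
  plan:
    - {"grip": 0, "translation": [3, -0.8, -2.6], "roll": 0}
    - {"grip": 0, "translation": [3, -0.4, -2.6], "roll": 0}
    - {"grip": 0, "translation": [2.9, 0.2, -2.6], "roll": 0}
    - {"grip": 0, "translation": [0, 0, 0], "roll": 0}

```text
clock: 19.35
tcp_pos: [0.5468, 0.2205, 0.1358]
orientation: [0.073, 0.995, 0.07, -0.012]
wrist_force: [2.7, -4.9, -4.1]
width: 0.0128
grasp_force: 33.1
```

```bash
python3 - <<'E'
from h import *
s=status.state();c=imaging.capture("side");pinfree(c,s["tcp_pos"],.001);print(s["tcp_pos"],s["wrist_force"].round(1),s["torque"].round(2))
E
```

```text
tip [0.4682 0.2283 0.1131] axis out/up/left mm [ 0.5  3.1 -4.3]
head [0.605  0.214  0.1711] axis out/up/left mm [149.7  -2.4  -3. ]
176 az -5.97 el 22.89 len 0.1493
[0.54675646 0.22049119 0.13576927] [ 2.7 -4.9 -4.1] [-1.33 -0.64  0.28]
```

Call:
send_rows:
  plan:
    - {"grip": 0, "translation": [4.4, -0.4, 1.7], "roll": 0}
    - {"grip": 0, "translation": [4.4, -0.4, 1.7], "roll": 0}
    - {"grip": 0, "translation": [4.4, -0.4, 1.7], "roll": 0}
    - {"grip": 0, "translation": [4.4, -0.4, 1.7], "roll": 0}
    - {"grip": 0, "translation": [0, 0, 0], "roll": 0}

```text
clock: 19.82
tcp_pos: [0.5282, 0.2225, 0.1285]
orientation: [0.073, 0.995, 0.07, -0.013]
wrist_force: [0.4, -3.8, -5.1]
width: 0.0127
grasp_force: 32.9
```

```bash
python3 - <<'E'
from h import *
s=status.state();c=imaging.capture("side");pinfree(c,s["tcp_pos"],.001);print(s["tcp_pos"],s["wrist_force"].round(1),s["torque"].round(2))
E
```

```text
tip [0.4681 0.2285 0.1133] axis out/up/left mm [ 0.5  3.4 -4.1]
head [0.5866 0.215  0.1659] axis out/up/left mm [130.9   0.7  -4.1]
140 az -6.48 el 23.79 len 0.1304
[0.52824869 0.22247307 0.12845064] [ 0.4 -3.8 -5.1] [-1.32 -0.38  0.29]
```

Call:
send_rows:
  plan:
    - {"grip": 0, "translation": [5.3, -0.4, 2.5], "roll": 0}
    - {"grip": 0, "translation": [5.3, -0.4, 2.5], "roll": 0}
    - {"grip": 0, "translation": [5.3, -0.4, 2.5], "roll": 0}
    - {"grip": 0, "translation": [5.3, -0.4, 2.5], "roll": 0}
    - {"grip": 0, "translation": [5.3, -0.4, 2.5], "roll": 0}
    - {"grip": 0, "translation": [5.3, -0.4, 2.5], "roll": 0}
    - {"grip": 0, "translation": [0, 0, 0], "roll": 0}

```text
clock: 20.45
tcp_pos: [0.501, 0.2278, 0.1165]
orientation: [0.073, 0.995, 0.071, -0.008]
wrist_force: [12.3, -2.3, -6.0]
width: 0.0126
grasp_force: 38.4
```

```bash
python3 - <<'E'
from h import *
s=status.state();c=imaging.capture("side");pinfree(c,s["tcp_pos"],.001);print(s["tcp_pos"],s["wrist_force"].round(1),s["torque"].round(2))
E
```

```text
tip [0.4682 0.2289 0.1131] axis out/up/left mm [ 0.5  3.2 -3.7]
head [0.5581 0.2213 0.1563] axis out/up/left mm [100.5   4.2  -1.1]
93 az -4.84 el 25.6 len 0.1
[0.50097896 0.22775545 0.11654061] [12.3 -2.3 -6. ] [-1.19 -2.88  0.24]
```

Call:
send_rows:
  plan:
    - {"grip": 46, "translation": [0, 0, 0], "roll": 0}
    - {"grip": 46, "translation": [0, 0, 0], "roll": 0}
    - {"grip": 46, "translation": [0, 0, 0], "roll": 0}
    - {"grip": 46, "translation": [0, 0, 0], "roll": 0}
    - {"grip": 46, "translation": [0, 0, 0], "roll": 0}
    - {"grip": 46, "translation": [0, 0, 0], "roll": 0}
    - {"grip": 46, "translation": [0, 0, 0], "roll": 0}
    - {"grip": 46, "translation": [0, 0, 0], "roll": 0}

```text
clock: 21.17
tcp_pos: [0.4967, 0.2273, 0.1151]
orientation: [0.073, 0.995, 0.07, -0.012]
wrist_force: [-1.1, 0.4, -0.7]
width: 0.0461
grasp_force: 0.0
```

```bash
python3 - <<'E'
from h import *
s=status.state();c=imaging.capture("side");pinfree(c,s["tcp_pos"],.001);print(s["wrist_force"].round(1),s["grasp_force"])
go(s["tcp_pos"]+AX*.053)
cv2.imwrite('pics/u6.png',cv2.resize(c['pixels'][150:300,160:360],(800,600)))
E
```

```text
tip [0.4692 0.2284 0.1116] axis out/up/left mm [ 0.9  1.4 -4.1]
head [0.561  0.2272 0.1491] axis out/up/left mm [99.4 -3.2  5.1]
91 az -0.75 el 22.24 len 0.0991
[-1.1  0.4 -0.7] 0.0
q [ 0.35  0.16 -0.26  1.11  0.14  0.5 ] tcp [0.4968 0.2273 0.115 ] x [-0.989  0.144  0.035] z [-0.014  0.142 -0.99 ] -> shift [-47.2   4.9 -23.7] down-unit [-0.035 -0.138  0.99 ]
```

View pics/u6.png

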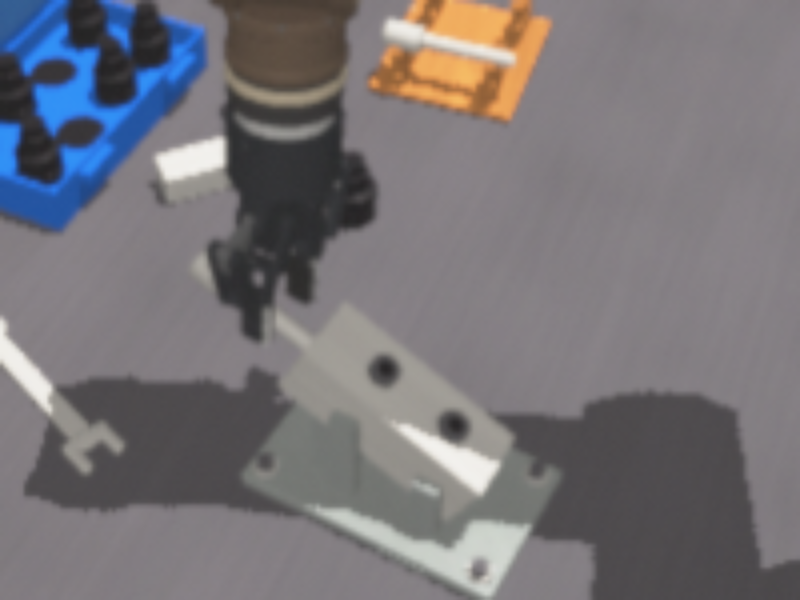

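The view shows the pin standing in the bore with the fingers open around it. Its shank enters at (310,340), and the head is behind the gripper at (205,275). Now I slide back along the axis to the head.

Call:
send_rows:
  plan:
    - {"grip": 46, "translation": [-8, 0.8, -4], "roll": 0}
    - {"grip": 46, "translation": [-8, 0.8, -4], "roll": 0}
    - {"grip": 46, "translation": [-8, 0.8, -4], "roll": 0}
    - {"grip": 46, "translation": [-8, 0.8, -4], "roll": 0}
    - {"grip": 46, "translation": [-8, 0.8, -4], "roll": 0}
    - {"grip": 46, "translation": [-7, 0.8, -2], "roll": 0}
    - {"grip": 46, "translation": [0, 0, 0], "roll": 0}
    - {"grip": 46, "translation": [0, 0, 0], "roll": 0}

```text
clock: 21.88
tcp_pos: [0.5448, 0.2219, 0.1356]
orientation: [0.073, 0.995, 0.07, -0.012]
wrist_force: [-1.2, 0.3, 0.1]
width: 0.0459
grasp_force: 0.0
```

```bash
python3 - <<'E'
from h import *
s=status.state();c=imaging.capture("side");pinfree(c,s["tcp_pos"],.001);print(s["wrist_force"].round(1),s["tcp_pos"])
d=s["tcp_pos"]-M;print("tcp out/up/left",[(d@v*1e3).round(1) for v in(AX,UP,LV)])
E
```

```text
tip [0.4708 0.2297 0.1091] axis out/up/left mm [ 1.1 -1.5 -2.6]
head [0.5522 0.2227 0.1511] axis out/up/left mm [92.8  2.  -0.4]
182 az -4.93 el 27.19 len 0.0918
[-1.2  0.3  0.1] [0.54478991 0.2219027  0.13562289]
tcp out/up/left [np.float64(79.7), np.float64(-8.9), np.float64(-2.0)]
```

Call:
send_rows:
  plan:
    - {"grip": 46, "translation": [-6.2, 0.6, -3.1], "roll": 0}
    - {"grip": 46, "translation": [0, 0, 0], "roll": 0}
    - {"grip": 0, "translation": [0, 0, 0], "roll": 0}
    - {"grip": 0, "translation": [0, 0, 0], "roll": 0}
    - {"grip": 0, "translation": [0, 0, 0], "roll": 0}
    - {"grip": 0, "translation": [0, 0, 0], "roll": 0}
    - {"grip": 0, "translation": [0, 0, 0], "roll": 0}
    - {"grip": 0, "translation": [0, 0, 0], "roll": 0}
    - {"grip": 0, "translation": [0, 0, 0], "roll": 0}
    - {"grip": 0, "translation": [0, 0, 0], "roll": 0}
  squeeze: 35

```text
clock: 22.77
tcp_pos: [0.5507, 0.2215, 0.139]
orientation: [0.073, 0.995, 0.071, -0.012]
wrist_force: [0.5, -0.2, 3.1]
width: 0.0248
grasp_force: 34.2
```

Call:
send_rows:
  plan:
    - {"grip": 0, "translation": [4.5, -0.5, 1.9], "roll": 0}
    - {"grip": 0, "translation": [4.5, -0.5, 2.1], "roll": 0}
    - {"grip": 0, "translation": [4.5, -0.5, 2.2], "roll": 0}
    - {"grip": 0, "translation": [4.5, -0.5, 2.2], "roll": 0}
    - {"grip": 0, "translation": [0, 0, 0], "roll": 0}

```text
clock: 23.18
tcp_pos: [0.5359, 0.2235, 0.1336]
orientation: [0.073, 0.995, 0.071, -0.008]
wrist_force: [7.5, 0.6, 8.5]
width: 0.0244
grasp_force: 35.5
```

```bash
python3 - <<'E'
from h import *
s=status.state();c=imaging.capture("side");pinfree(c,s["tcp_pos"],.001);print(s["wrist_force"].round(1),s["torque"].round(2))
d=s["tcp_pos"]-M;print("tcp out/up/left",[(d@v*1e3).round(1) for v in(AX,UP,LV)])
E
```

```text
tip [0.4701 0.2261 0.1082] axis out/up/left mm [ 0.4 -2.1 -6.3]
head [0.5359 0.2283 0.1451] axis out/up/left mm [75.1  3.8  3.4]
160 az 1.94 el 29.25 len 0.0755
[7.5 0.6 8.5] [-0.03 -1.49  0.07]
tcp out/up/left [np.float64(70.6), np.float64(-7.0), np.float64(-1.4)]
```

Call:
send_rows:
  plan:
    - {"grip": 0, "translation": [4.5, -0.5, 1.2], "roll": 0}
    - {"grip": 0, "translation": [4.5, -0.5, 1.6], "roll": 0}
    - {"grip": 0, "translation": [4.5, -0.5, 2.1], "roll": 0}
    - {"grip": 0, "translation": [4.5, -0.5, 2.1], "roll": 0}
    - {"grip": 0, "translation": [0, 0, 0], "roll": 0}

```text
clock: 23.65
tcp_pos: [0.5167, 0.2257, 0.1264]
orientation: [0.073, 0.995, 0.072, -0.009]
wrist_force: [5.2, 2.9, 7.0]
width: 0.0247
grasp_force: 35.2
```

```bash
python3 - <<'E'
from h import *
s=status.state();print(s["wrist_force"].round(1),s["torque"].round(2))
d=s["tcp_pos"]-M;print("tcp out/up/left",[(d@v*1e3).round(1) for v in(AX,UP,LV)])
E
```

```text
[5.2 2.9 7. ] [ 0.44 -1.19  0.15]
tcp out/up/left [np.float64(50.1), np.float64(-5.3), np.float64(-1.4)]
```

Call:
send_rows:
  plan:
    - {"grip": 0, "translation": [4.5, -0.5, 1.6], "roll": 0}
    - {"grip": 0, "translation": [4.5, -0.6, 2.0], "roll": 0}
    - {"grip": 0, "translation": [4.5, -0.6, 2.2], "roll": 0}
    - {"grip": 0, "translation": [4.5, -0.6, 2.2], "roll": 0}
    - {"grip": 0, "translation": [0, 0, 0], "roll": 0}

```text
clock: 24.07
tcp_pos: [0.4985, 0.2279, 0.1188]
orientation: [0.073, 0.995, 0.073, -0.009]
wrist_force: [5.9, 5.3, 6.2]
width: 0.0245
grasp_force: 35.4
```

```bash
python3 - <<'E'
from h import *
s=status.state();print(s["wrist_force"].round(1),s["torque"].round(2))
d=s["tcp_pos"]-M;print("tcp out/up/left",[(d@v*1e3).round(1) for v in(AX,UP,LV)])
c=imaging.capture("side");pinfree(c,s["tcp_pos"],.001)
E
```

```text
[5.9 5.3 6.2] [ 0.97 -1.22  0.13]
tcp out/up/left [np.float64(30.3), np.float64(-4.4), np.float64(-1.3)]
tip [0.4789 0.2527 0.1027] axis out/up/left mm [ 3.3 -9.6 21.2]
head [0.4902 0.2007 0.1502] axis out/up/left mm [ 38.9  26.2 -29.2]
83 az -77.71 el 41.77 len 0.0713
```

Call:
send_rows:
  plan:
    - {"grip": 0, "translation": [3.6, 0.2, 1.5], "roll": 0}
    - {"grip": 0, "translation": [3.6, -0.1, 1.6], "roll": 0}
    - {"grip": 0, "translation": [2.7, -0.3, 1.3], "roll": 0}
    - {"grip": 0, "translation": [0, 0, 0], "roll": 0}
    - {"grip": 0, "translation": [0, 0, 0], "roll": 0}

```text
clock: 24.53
tcp_pos: [0.4926, 0.2289, 0.1162]
orientation: [0.073, 0.995, 0.072, -0.005]
wrist_force: [14.6, 0.3, 8.0]
width: 0.0248
grasp_force: 36.0
```

```bash
python3 - <<'E'
from h import *
s=status.state();c=imaging.capture("side")
d=s["tcp_pos"]-M;print("tcp out/up/left",[(d@v*1e3).round(1) for v in(AX,UP,LV)])
cv2.imwrite('pics/v7.png',cv2.resize(c['pixels'][190:270,190:300],(800,582),interpolation=2))
E
```

```text
tcp out/up/left [np.float64(23.8), np.float64(-4.3), np.float64(-1.0)]
```

View pics/v7.png

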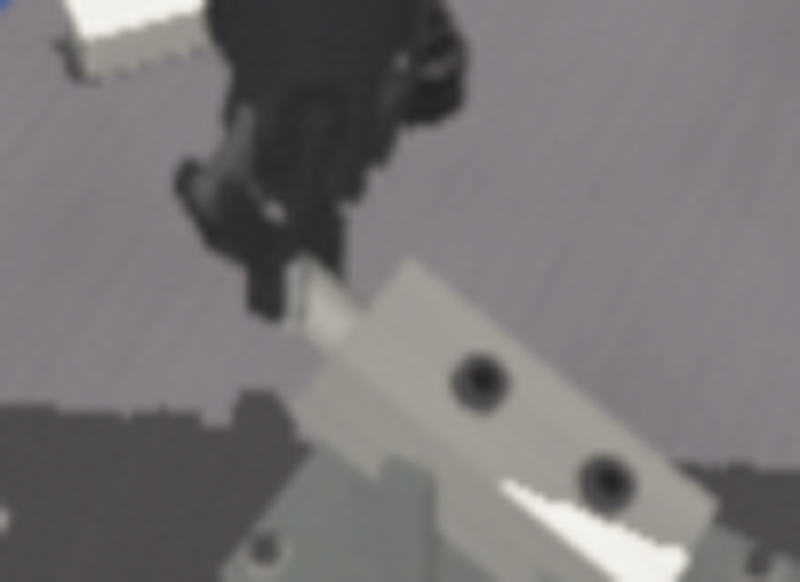

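The head at (325,310) is at or nearly against the end face. I push a bit further to seat it.

Call:
send_rows:
  plan:
    - {"grip": 0, "translation": [2.7, -0.2, 1.3], "roll": 0}
    - {"grip": 0, "translation": [2.7, -0.2, 1.3], "roll": 0}
    - {"grip": 0, "translation": [0, 0, 0], "roll": 0}

```text
clock: 24.83
tcp_pos: [0.4924, 0.229, 0.1162]
orientation: [0.074, 0.995, 0.071, 0.001]
wrist_force: [27.5, -4.6, 11.1]
width: 0.0246
grasp_force: 36.8
```

Call:
send_rows:
  plan:
    - {"grip": 0, "translation": [2.7, -0.2, 1.3], "roll": 0}
    - {"grip": 0, "translation": [1.8, -0.2, 0.9], "roll": 0}
    - {"grip": 0, "translation": [0, 0, 0], "roll": 0}

```text
clock: 25.08
tcp_pos: [0.4923, 0.2291, 0.1163]
orientation: [0.074, 0.995, 0.071, 0.005]
wrist_force: [38.2, -9.0, 14.4]
width: 0.0246
grasp_force: 37.7
```

```bash
python3 - <<'E'
from h import *
s=status.state()
d=s["tcp_pos"]-M;print("tcp out/up/left",[(d@v*1e3).round(1) for v in(AX,UP,LV)])
E
```

```text
tcp out/up/left [np.float64(23.5), np.float64(-4.1), np.float64(-0.8)]
```

Call:
send_rows:
  plan:
    - {"grip": 50, "translation": [0, 0, 0], "roll": 0}
    - {"grip": 50, "translation": [-3, 0.3, -1.4], "roll": 0}
    - {"grip": 50, "translation": [-3, 0.3, -1.4], "roll": 0}
    - {"grip": 50, "translation": [0, 0, 0], "roll": 0}
    - {"grip": 50, "translation": [0, 0, 0], "roll": 0}
    - {"grip": 50, "translation": [-9, 1, -4.5], "roll": 0}
    - {"grip": 50, "translation": [-14, 1.4, -7], "roll": 0}
    - {"grip": 50, "translation": [-18, 2, -9], "roll": 0}
    - {"grip": 50, "translation": [-18, 2, -9], "roll": 0}
    - {"grip": 50, "translation": [0, 0, -20], "roll": 0}
    - {"grip": 50, "translation": [0, 0, -20], "roll": 0}
    - {"grip": 50, "translation": [0, 0, 0], "roll": 0}

```text
clock: 26.08
tcp_pos: [0.5435, 0.2168, 0.1812]
orientation: [0.073, 0.995, 0.071, -0.011]
wrist_force: [0.4, 0.5, 0.8]
width: 0.0494
grasp_force: 0.0
```

```bash
python3 - <<'E'
from h import *
s=status.state();print(s["tcp_pos"],s["width"],s["wrist_force"].round(1))
c=imaging.capture("side");pinfree(c,s["tcp_pos"],.001)
cv2.imwrite('pics/w8.png',cv2.resize(c['pixels'][190:270,190:300],(800,582),interpolation=2))
E
```

```text
[0.54352286 0.21680757 0.18122799] 0.04943536157551863 [0.4 0.5 0.8]
tip [0.4743 0.2327 0.1051] axis out/up/left mm [ 2.2 -6.4  0.8]
head [0.5463 0.2412 0.2115] axis out/up/left mm [111.2  60.2  17.4]
110 az 6.72 el 55.72 len 0.1288
```

View pics/w8.png

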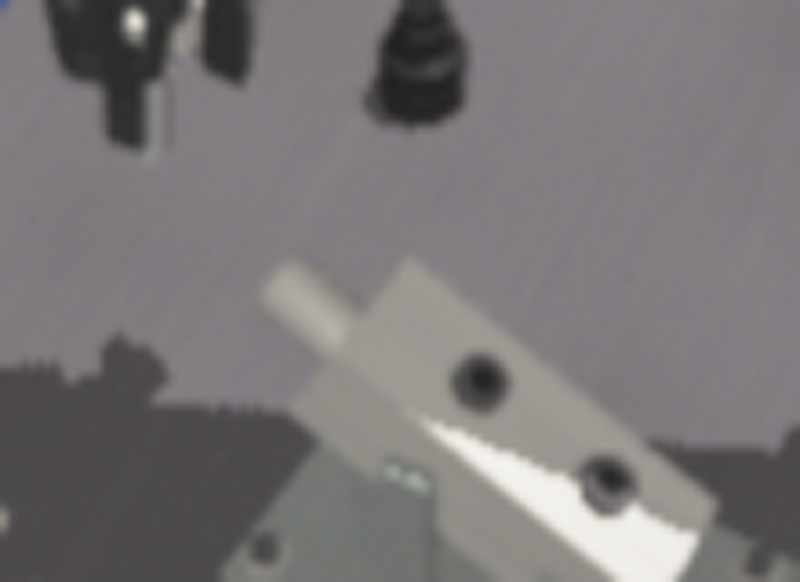

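The head stands alone at the mouth, from (275,280) to (345,335), apparently against the face. I measure how far it sticks out (36 mm if home).

```bash
python3 - <<'E'
from h import *
c=imaging.capture("side");W=cloud(c);hsv=cv2.cvtColor(c["pixels"],cv2.COLOR_BGR2HSV);d=W-M;a,u,l=d@AX,d@UP,d@LV
m=(hsv[...,2]>110)&(hsv[...,1]<60)&(a>-.003)&(a<.08)&(abs(l)<.02)&(abs(u)<.022)
print(m.sum(),np.percentile(a[m]*1e3,[1,50,90,97,100]).round(1))
b=(u>.02)&(u<.032)&(abs(l)<.025)&(a>-.03)&(a<.02)
print("block top edge out",np.percentile(a[b]*1e3,[90,97,100]).round(1))
E
```

```text
123 [ 2.3 19.7 34.1 36.9 37.7]
block top edge out [-1.3  1.   1.9]
```

The head's end is about 36–37 mm out from the face, so it is home. Handing in.

```bash
python3 -c "
from bench import sign_off
print(sign_off())"
```

```text
the job is handed in; nothing more can be done
None
```

I put the long pin in the bore in two stages as asked: half-way in and let go, then regrasped by the head and pushed home. Its head stands 36–37 mm out of the block (36 mm if fully seated), the short pin stayed on the rest, and the job is handed in. The hand-in call gave no verdict, so I don't know how it was judged.

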